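# Refit the stall amplifier's knob and hold it pressed in

## Task

The big pointer knob has come off the market stall's amplifier. Lift it out of the wooden tray, turn it so that the flat in its bore matches the flat of the bare D-shaft on top of the amplifier, push it fully onto the shaft, then press the sprung shaft right down with the knob to wake the amplifier and finish while still holding the knob pressed down. Leave the small cap, the mug, the jar and the bangle where they are.

Things in the scene. Friction and masses are not known exactly. Their poses are not given: they have to be found in the camera images.
- knob: Loose knob, 60 g, bright metal skirt and black bar, upright (bore down) in the tray. Origin: centre of its underside; z up, x to the pointer's beak. Round skirt 48 mm across (45 at its top), z 0 to 14 mm; D-shaped bore in the underside 12 mm deep, 13.6 mm in diameter, its flat 1.8 mm from the axis on the +x (beak) side: 0.8 mm play round the shaft.
- knob_grip (a point): Centre of the top of the knob's bar grip, on the knob's axis, 38.5 mm above its underside; axes as the knob's. The bar stands on the skirt from z 14 to 38.5 mm over the underside, is 14 mm wide in y, and runs from x -22 mm (square end) to x +20 mm, then narrows to a pointed beak at x +34 mm.
- shaft_top (a point): On the axis, level with the top, of the bare upright steel D-shaft on the amplifier; moves with the shaft; z up, x points out of the shaft's flat. Shaft 12 mm in diameter, flat 1 mm from the axis (nearly half round), tip edge chamfered 1.8 mm; stands 20 mm above the amplifier's top. Fully on, the knob's underside is 12 mm below this point and knob x lies along this x (it fits only this way round).
- shaft (a joint): How far the sprung shaft is pressed down: 0 = up (start), 0.005 m = fully down at its stop. Springs back when released; takes about 4 N to start moving and 10 N to reach the stop.
- dial (a joint): Rotation of the shaft about the vertical relative to the amplifier (rad, anticlockwise from above positive, -1 to 1, stops at the ends), stiff: about 0.2 N m of friction, it stays where it is. At 0 the flat faces the amplifier's +x. Its angle does not matter to the job.
- amp: Grey amplifier with a black top, fixed to the table, 260 (x) by 230 (y) by 70 mm high; origin under its centre. The D-shaft stands at x -40 mm, y 0 in its frame; a row of five small fixed knobs, 12 mm tall (with short white marks to 16 mm), stands along its back at x +85 mm.
- tray: Shallow wooden tray, fixed, 200 (x) by 240 (y) mm, walls 18 mm high and 6 mm thick, floor 6 mm thick; origin under its centre. A divider (6 mm thick, top at 18 mm) at y -45 mm; the knob lies on the +y side of it, the small cap on the -y side.
- cap: Bystander: small loose round black plastic cap, 26 mm across, 16 mm high, in the smaller compartment of the tray; origin under its centre.
- mug: Bystander: loose white mug, 80 mm across, 90 mm high, beyond the work; origin under its centre.
- jar: Bystander: loose amber jar, 60 mm across, 80 mm high, beyond the work; origin under its centre.
- bangle: Bystander: loose brass bangle lying flat, 68 mm across, 12 mm high, beyond the work; origin under its centre.
Things that resemble listed ones, but are neither listed nor needed, are in the scene too. Of the things that look like the knob, the smallest one is meant.

How it is judged (in metres and radians):
On the way, in this order (a step that is already met when the one before it is completed fails the run):
1. the knob is held in the fingers, lifted clear of the tray (height (world z) of knob above 0.05 m and contact force between the fingers and knob above 1 N and contact force between tray and knob below 0.1 N), for 0.2 s.
2. the knob is fully on the D-shaft, flat to flat (z of knob in the frame of shaft_top below -0.0095 m and horizontal distance between knob and shaft_top below 0.003 m and angle between the x axis of knob and the x axis of shaft_top, either way round below 0.3 rad and angle between knob's own z axis and vertical below 0.12 rad), for 0.2 s.
At the end, for the whole second after the job is handed in: The knob sits on the D-shaft (underside at least 9.5 mm below the shaft's top, within 3 mm of its axis, flats matched within 0.3 rad, upright within 0.12 rad) and the fingers still hold it so that the shaft stays pressed in by more than 3.5 mm of its 5 mm through the last second (all of step 2 and value of joint shaft above 0.0035 m and contact force between the fingers and knob above 2 N); the arm keeps its last pose, push and grip.
It fails at once if the spare cap is disturbed (moved by more than 30 mm) (distance of cap from where it was at the start of the episode above 0.03 m).
It fails at once if the mug is disturbed (moved by more than 30 mm) (distance of mug from where it was at the start of the episode above 0.03 m).
It fails at once if the jar is disturbed (moved by more than 30 mm) (distance of jar from where it was at the start of the episode above 0.03 m).
It fails at once if the bangle is disturbed (moved by more than 30 mm) (distance of bangle from where it was at the start of the episode above 0.03 m).
It also fails if it takes over 38 s, if anything falls off the work surface, if the arm or the gripper's body presses on something with over 40 N, if the wrist force passes 120 N, or if a joint passes its speed limit or range.

## Robot

A 6-joint arm with a two-finger parallel gripper is mounted at the origin on the work surface. World frame = base frame: x ahead of the robot, y to its left, z up, the work surface at z = 0. Lengths are in mm, angles in rad, forces in N, time in s.
With the tool pointing down it reaches from about 350 to 925 mm from the base axis. Payload 6.4 kg.
Tool frame: the origin (TCP) lies at the very end of the fingers, on their centre line; the grasp point (between the pads) lies 19 mm behind it; z points along the fingers, y is the line along which they close (so a half turn about z gives the same grasp; the last joint's range is limited). The gripper opens to 85 mm and grips with 20 to 120 N. Pads are 22 mm wide; open, the fingers measure 114 mm over their backs; the gripper's body (76 mm by 85 mm) begins 54 mm behind the grasp point. The pads swing forward as they close: fully open they stand 13 mm farther back than shut.
Start: joints at [-1.497, 0.245, 1.558, -0, 1.339, -0.174], TCP at [159.431, -630.155, 231.29] pointing down, gripper open.
Joint ranges: [-3.13, 3.13], [-1.02, 2.26], [0.13, 2.54], [-0.95, 4.09], [0.21, 2.88], [-2.74, 2.74]. Speed limits (rad/s): [2.57, 2.57, 3.14, 3.14, 3.14, 3.14].

## Interface

Orientations are given as a rotation vector (axis times angle).
In Python, from cell import arm, optics gives the robot as it stands. The module is installed in compiled form; this text tells all that it offers.
- The arm moves only by the shell command python3 -m handwheel 'ROWS' [FORCE]. ROWS is JSON, a list of rows, each an object of numbers: "x", "y", "z": the shift along the world's x, y, z scaled (see below); "roll": the turn about the world's z scaled (see below); "gripper": the opening in per cent of the stroke, from 0 (shut) to 100 (fully open). A call has 1 to 20 rows; each row is the pose to reach, as a shift and turn from the pose commanded when the call began; what a row does not reach only later rows make up. The controller multiplies each number of a shift by 100 mm and each number of a turn by 1.5 rad. A row lasts 1/8 s, in which the tool goes at most 62.5 mm and 10.7 degrees, less where a joint would pass 70% of its speed; a pose out of reach is approached as far as the arm can. A call with a number of a shift or a turn outside -1 to 1 is refused whole. A call with a gripper value outside its range is refused whole. The fingers move at their own pace and stop on an object; FORCE is the grip in N (left out, the last holds). Time passes only in rows, so rows that repeat a pose let the fingers close. It gives the time, the measured TCP pose, the force, the opening and the grip force at its end, in the units of the state.
- arm.get_obs(): the state, without advancing time (a new reading comes with each control period).
- optics.grab_frame(name): name is "side" or "top" or "wrist"; returns a dict with "img" (384x512x3 uint8, red, green, blue), "z_map" (384x512 float32, mm along the optical axis (not along the pixel's ray), 0 where there is no reading), "fx", "fy", "cx", "cy" (pixels), "R" (3x3) and "t" (3): a world point X has camera coordinates R X + t; the wrist camera has in their place "hand_eye" (4x4, takes a point from camera to tool coordinates, whose origin is the TCP and whose axes are the flange's). Camera axes: x right, y down, z forward; pixel columns grow to the right and rows downward; lengths in mm; the calibration is good to about 2 mm. A picture is of the moment at which its call begins: read the wrist's pose just before it.
- arm.finish_job(): hands the job in; it is judged then, once.
The state is a dict: "clock": time; "joint_positions": joint angles; "dq": joint speeds; "tau": joint torques, N m; "tool_pos": TCP position; "tool_rot": TCP orientation; "contact_force": force on the tool from outside, world axes, zero at the start; "torque": the same for the moment, N m; "opening": finger opening in mm; "finger_force": force on a finger pad.
Only numpy, scipy, OpenCV 4.12 (cv2) and the standard library are available. Lean on these libraries where they do the work, as an engineer would, in place of code of your own. Each camera call takes 0.05 s, during which the arm holds its last target. There are 200 camera calls.

## Working session

There is one attempt and no reset: what is moved stays moved. The work goes in short steps, Python scripts to look and compute and a shell command to move; the robot and the scene stay as the last step left them, time stands still between calls to the robot, and variables do not carry over. Pictures are saved under pics/ and viewed, at most 10 in all, crops included, and the job is handed in when it is done.

```bash
mkdir -p pics
cat > h.py <<'E'
import numpy as np, cv2
from cell import arm, optics
def save(f,n): cv2.imwrite('pics/'+n+'.png', cv2.cvtColor(f['img'],cv2.COLOR_RGB2BGR))
def cam(f,obs=None):
    "returns Rcw, origin (cam->world)"
    if 'R' in f: R=np.array(f['R']); return R.T, -R.T@np.array(f['t'])
    T=np.array(f['hand_eye']); Rt=cv2.Rodrigues(np.array(obs['tool_rot'],float))[0]
    return Rt@T[:3,:3], Rt@T[:3,3]+np.array(obs['tool_pos'])
def plane(f,uv,z,obs=None):
    R,o=cam(f,obs); uv=np.atleast_2d(uv).astype(float)
    d=np.c_[(uv[:,0]-f['cx'])/f['fx'],(uv[:,1]-f['cy'])/f['fy'],np.ones(len(uv))]@R.T
    return o+d*((z-o[2])/d[:,2])[:,None]
def cloud(f,obs=None):
    R,o=cam(f,obs); v,u=np.mgrid[:384,:512]; Z=f['z_map']
    P=np.stack([(u-f['cx'])/f['fx']*Z,(v-f['cy'])/f['fy']*Z,Z],-1)@R.T+o
    P[Z==0]=np.nan; return P
E
python3 - <<'E'
from h import *
o=arm.get_obs(); print(o)
fs={n:optics.grab_frame(n) for n in('top','side')}
for n,f in fs.items(): save(f,n+'0'); print(n,cam(f)[1],f['fx'],f['cx'],f['cy'])
E
```

```text
{'clock': 0.0, 'joint_positions': array([-1.49710838e+00,  2.45801268e-01,  1.55903729e+00, -2.87090448e-05,
        1.33868142e+00, -1.74096266e-01]), 'dq': array([ 3.67251138e-04, -2.38847538e-03,  4.04047089e-04,  7.14070770e-06,
        2.29775128e-05,  8.08285213e-04]), 'tau': array([-1.64698427e-03, -4.29517758e+01, -3.26128435e+01, -2.06487066e-04,
        5.35062019e-03,  2.34345343e-07]), 'tool_pos': array([ 159.3756457 , -629.57679174,  230.17599567]), 'tool_rot': array([-3.11560011e+00, -3.87995873e-01, -1.08038245e-04]), 'contact_force': array([ 0.48754753, -0.51242004,  0.36529988]), 'torque': array([-0.04661774,  0.02935558,  0.00170912]), 'finger_force': 0.0, 'opening': 85.42251715695244}
top [ 403.83880492   45.72449762 1032.8045224 ] 389.1041993604408 259.57829451917297 190.26269646971429
side [ 280.92872299 -495.3188427   783.72310078] 437.7494221770482 248.76240939042344 199.24397597594452
```

View pics/top0.png

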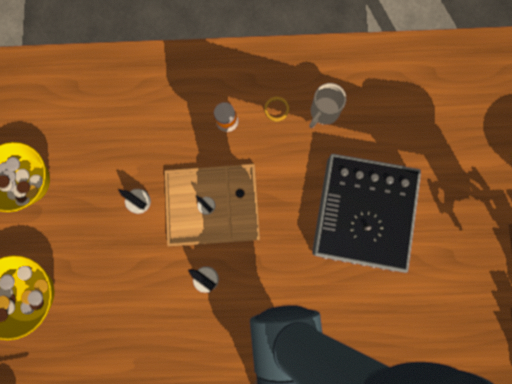

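View pics/side0.png

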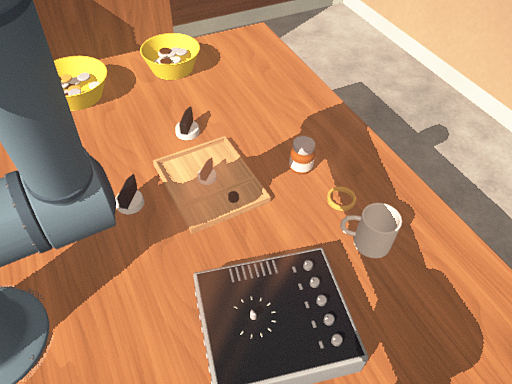

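The top view shows three pointer-knob look-alikes: A at (135,201) on the table, B at (204,204) in the tray's larger compartment and C at (205,278) on the table. B is clearly the smallest and is in the tray, so I choose B. The amp is centred near (367,212), with the shaft near (367,226).

Run:
```python
from h import *
f=optics.grab_frame('top'); P=cloud(f)
im=cv2.cvtColor(f['img'],cv2.COLOR_RGB2BGR)
a=cv2.resize(im[175:235,170:230],(400,400),interpolation=cv2.INTER_CUBIC)
b=cv2.resize(im[196:256,337:397],(400,400),interpolation=cv2.INTER_CUBIC)
cv2.imwrite('pics/crop1.png',np.hstack([a,b]))
# amp by height
z=P[...,2]
reg=np.zeros(z.shape,bool);reg[140:285,300:440]=1
m=((z>60)&(z<80)&reg).astype(np.uint8)
c=max(cv2.findContours(m,0,2)[0],key=cv2.contourArea); 
w=plane(f,c[:,0],70)[:,:2].astype(np.float32); print('amp',cv2.minAreaRect(w), np.nanmedian(z[m>0]))
s=(z>82)&reg; print('shaft hi',s.sum(),P[s][:10].round(1))
reg[:]=0;reg[155:250,155:265]=1
m=((z>12)&(z<24)&reg).astype(np.uint8)
c=cv2.findContours(m,0,2)[0]; w=plane(f,np.vstack(c)[:,0],18)[:,:2].astype(np.float32); print('tray',cv2.minAreaRect(w))
reg[:]=0;reg[185:225,185:225]=1
k=(z>33)&reg; q=P[k]; 
print('bar',k.sum(),np.nanmax(z[reg]))
if k.sum()>3:
  q=q[:,:2]; print(q.mean(0),np.linalg.svd(q-q.mean(0))[2][0],cv2.minAreaRect(q.astype(np.float32)))
```

```text
amp ((482.27398681640625, -199.62417602539062), (229.08078002929688, 258.2142639160156), 77.8442153930664) 70.56216736217743
shaft hi 97 [[ 587.9 -147.7   84.8]
 [ 585.8 -140.3   83.8]
 [ 585.8 -142.8   83.5]
 [ 585.8 -145.4   83.1]
 [ 585.9 -148.    82.3]
 [ 583.2 -140.1   84.3]
 [ 583.4 -142.8   83. ]
 [ 583.1 -145.    84.4]
 [ 583.3 -150.3   82.2]
 [ 581.  -145.3   82.1]]
tray ((517.7390747070312, 194.9068603515625), (200.08807373046875, 240.12118530273438), 2.3336081504821777)
bar 107 48.82934000456453
[518.16149372 210.91500324] [-0.70015129 -0.71399451] ((520.006103515625, 213.21482849121094), (55.25321578979492, 13.363391876220703), 46.369415283203125)
```

View pics/crop1.png

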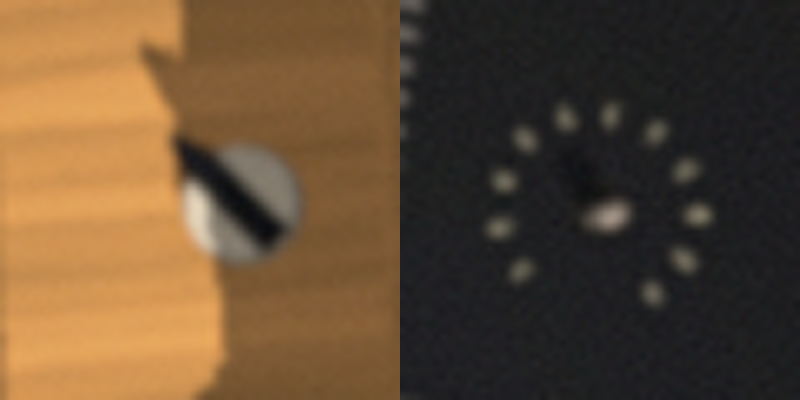

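The crop shows knob B upright, with its beak up-left at crop (180,145) and a round skirt centred at crop (242,203). The half-round shaft is at crop (607,214) inside its ring of marks. Estimates: knob axis about (516,209), beak yaw about 46°, shaft about (443,-191). I'll move above the knob now.

```bash
python3 -m handwheel '[{"x":0.2,"y":0.46,"z":0,"roll":0.06},{"x":0.4,"y":0.93,"z":0,"roll":0.12}]'
for i in 1 2; do python3 -m handwheel '[{"x":0.2,"y":0.46,"roll":0.06},{"x":0.4,"y":0.93,"roll":0.12}]' >/dev/null; done
for i in 1 2 3 4 5; do python3 -m handwheel '[{"x":0.2,"y":0.46},{"x":0.4,"y":0.93}]' >/dev/null; done
python3 -m handwheel '[{"x":0.2,"y":0.46,"z":-0.2},{"x":0.37,"y":0.93,"z":-0.4},{"x":0.37,"y":0.93,"z":-0.4},{"x":0.37,"y":0.93,"z":-0.4}]'
python3 - <<'E'
from h import *
o=arm.get_obs(); f=optics.grab_frame('wrist'); save(f,'w1'); np.save('w1.npy',[f,o],allow_pickle=True)
print(o['tool_pos'],o['tool_rot'],o['joint_positions'],cam(f,o)[1],f['hand_eye'])
E
```

```text
[ 159.38085298 -629.69358007  230.39321578] [-3.11596907e+00 -3.87992806e-01 -9.60947348e-05] [-1.49711798e+00  2.45674228e-01  1.55878437e+00 -1.76531426e-05
  1.33869570e+00 -1.74077441e-01] [ 227.56833862 -612.2374602   373.47587104] [[ 3.96615631e-04 -9.61276068e-01 -2.75586943e-01  7.04224189e+01]
 [ 9.99999867e-01  2.90018203e-04  4.27552985e-04 -4.21752141e-01]
 [-3.31071223e-04 -2.75587075e-01  9.61276055e-01 -1.43064323e+02]
 [ 0.00000000e+00  0.00000000e+00  0.00000000e+00  1.00000000e+00]]invalid input
invalid input
invalid input
invalid input
invalid input
invalid input
invalid input
invalid input
invalid input
```

View pics/w1.png

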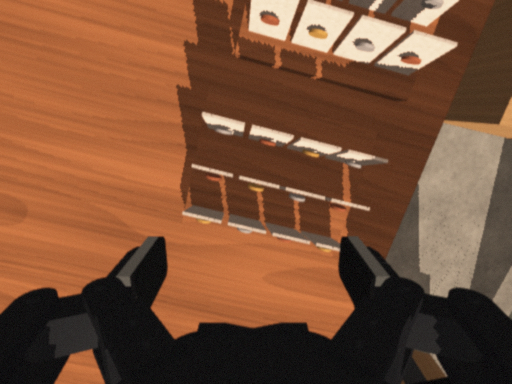

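The arm has not moved: the wrist view shows only the table edge and some price cards. The rows probably need all five keys, so I'll test that.

```bash
python3 -m handwheel '[{"x":0.2,"y":0.46,"z":0,"roll":0.06,"gripper":100},{"x":0.4,"y":0.93,"z":0,"roll":0.12,"gripper":100}]'
```

```text
clock: 0.45
tool_pos: [199.6, -536.1, 230.8]
tool_rot: [-3.069, -0.67, -0.0]
contact_force: [0.5, 0.6, 0.3]
opening: 85.5
finger_force: 0.0
```

```bash
for i in 1 2; do python3 -m handwheel '[{"x":0.2,"y":0.46,"z":0,"roll":0.06,"gripper":100},{"x":0.4,"y":0.93,"z":0,"roll":0.12,"gripper":100}]' >/dev/null; done
for i in 1 2 3 4 5; do python3 -m handwheel '[{"x":0.2,"y":0.46,"z":0,"roll":0,"gripper":100},{"x":0.4,"y":0.93,"z":0,"roll":0,"gripper":100}]' >/dev/null; done
python3 -m handwheel '[{"x":0.2,"y":0.46,"z":-0.2,"roll":0,"gripper":100},{"x":0.37,"y":0.93,"z":-0.4,"roll":0,"gripper":100},{"x":0.37,"y":0.93,"z":-0.4,"roll":0,"gripper":100},{"x":0.37,"y":0.93,"z":-0.4,"roll":0,"gripper":100}]'
python3 - <<'E'
from h import *
o=arm.get_obs(); f=optics.grab_frame('wrist'); save(f,'w2')
print(o['tool_pos'],o['tool_rot'],o['joint_positions'],cam(f,o)[1])
P=cloud(f,o); z=P[...,2]; near=np.hypot(P[...,0]-516,P[...,1]-209)<45
k=near&(z>40)&(z<48); q=P[k][:,:2].astype(np.float32); 
print('bar',k.sum(),np.median(z[k]),cv2.minAreaRect(q))
k=near&(z>16)&(z<23); q=P[k][:,:2].astype(np.float32); print('skirt',k.sum(),cv2.minEnclosingCircle(q))
E
```

```text
clock: 2.7
tool_pos: [516.3, 206.7, 191.2]
tool_rot: [2.901, 1.206, -0.001]
contact_force: [-0.1, 0.1, -0.1]
opening: 85.4
finger_force: 0.0
[516.27911063 206.65202567 191.23400254] [ 2.90062508e+00  1.20606861e+00 -7.39321449e-04] [ 1.76997277e-01  6.68428727e-02  1.83392418e+00 -3.33240974e-04
  1.24123809e+00  9.59803294e-01] [565.97177049 256.89692527 334.26263312]
bar 660 44.775759246093514 ((522.1678466796875, 212.45684814453125), (56.22329330444336, 13.390863418579102), 44.90080261230469)
skirt 756 ((522.4668579101562, 212.3345489501953), 27.47262954711914)
```

View pics/w2.png

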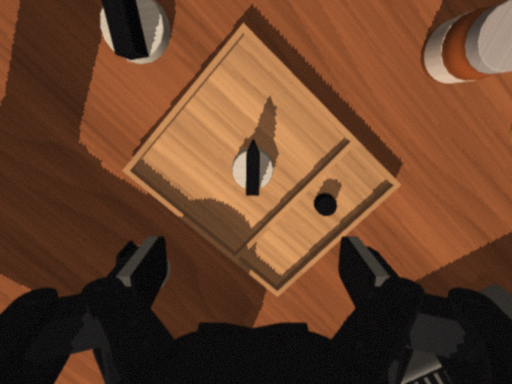

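The knob is at (252,170) in the tray with its beak straight up in the image, in line with the tool's x axis. The axis comes out at (517.7,208.3) and the bar top at 44.8 mm, where 44.5 was expected. I'll descend and grip.

```bash
python3 -m handwheel '[{"x":0.015,"y":0.016,"z":-0.5,"roll":0,"gripper":100},{"x":0.015,"y":0.016,"z":-1,"roll":0,"gripper":100}]'
python3 -m handwheel '[{"x":0,"y":0,"z":-0.35,"roll":0,"gripper":100},{"x":0,"y":0,"z":-0.55,"roll":0,"gripper":100},{"x":0,"y":0,"z":-0.68,"roll":0,"gripper":100},{"x":0,"y":0,"z":-0.68,"roll":0,"gripper":100},{"x":0,"y":0,"z":-0.68,"roll":0,"gripper":0},{"x":0,"y":0,"z":-0.68,"roll":0,"gripper":0},{"x":0,"y":0,"z":-0.68,"roll":0,"gripper":0},{"x":0,"y":0,"z":-0.68,"roll":0,"gripper":0},{"x":0,"y":0,"z":-0.68,"roll":0,"gripper":0},{"x":0,"y":0,"z":-0.68,"roll":0,"gripper":0},{"x":0,"y":0,"z":-0.68,"roll":0,"gripper":0},{"x":0,"y":0,"z":-0.68,"roll":0,"gripper":0}]' 80
```

```text
clock: 3.0
tool_pos: [519.3, 207.5, 92.2]
tool_rot: [2.901, 1.203, 0.007]
contact_force: [0.0, -1.1, -0.4]
opening: 85.5
finger_force: 0.0
clock: 4.5
tool_pos: [518.4, 208.6, 23.8]
tool_rot: [2.901, 1.206, 0.001]
contact_force: [-0.5, 1.0, 4.7]
opening: 12.2
finger_force: 80.8
```

```bash
python3 -m handwheel '[{"x":0,"y":0,"z":0.3,"roll":0,"gripper":0},{"x":0,"y":0,"z":0.6,"roll":0,"gripper":0},{"x":0,"y":0,"z":1,"roll":0,"gripper":0},{"x":0,"y":0,"z":1,"roll":0,"gripper":0},{"x":0,"y":0,"z":1,"roll":0,"gripper":0}]'
python3 -m handwheel '[{"x":-0.1,"y":-0.4,"z":0.3,"roll":0,"gripper":0},{"x":-0.25,"y":-0.95,"z":0.5,"roll":0,"gripper":0}]'
for i in 1 2; do python3 -m handwheel '[{"x":-0.12,"y":-0.48,"z":0,"roll":0,"gripper":0},{"x":-0.25,"y":-0.95,"z":0,"roll":0,"gripper":0}]'; done
python3 -m handwheel '[{"x":-0.12,"y":-0.48,"z":0,"roll":0,"gripper":0},{"x":-0.25,"y":-0.95,"z":0,"roll":0,"gripper":0}]'
python3 -m handwheel '[{"x":-0.12,"y":-0.3,"z":0,"roll":0,"gripper":0},{"x":-0.12,"y":-0.6,"z":0,"roll":0,"gripper":0},{"x":-0.12,"y":-0.6,"z":0,"roll":0,"gripper":0},{"x":-0.12,"y":-0.6,"z":0,"roll":0,"gripper":0}]'
python3 - <<'E'
from h import *
o=arm.get_obs(); f=optics.grab_frame('wrist'); save(f,'w3')
np.savez('w3.npz',**f,pos=o['tool_pos'],rot=o['tool_rot'])
print(o['tool_pos'],o['tool_rot'],o['joint_positions'],o['opening'])
P=cloud(f,o); z=P[...,2]; near=np.hypot(P[...,0]-443,P[...,1]+191)<25
k=near&(z>86)&(z<95); q=P[k][:,:2].astype(np.float32); print(k.sum(),np.median(z[k]) if k.any() else 0)
if k.any(): print(cv2.minAreaRect(q),cv2.minEnclosingCircle(q),np.argwhere(k).mean(0))
E
```

```text
clock: 5.12
tool_pos: [516.9, 208.3, 121.9]
tool_rot: [-2.901, -1.206, 0.003]
contact_force: [-0.8, 0.0, -0.6]
opening: 12.1
finger_force: 80.1
clock: 5.38
tool_pos: [491.9, 113.0, 172.1]
tool_rot: [-2.899, -1.209, 0.004]
contact_force: [0.6, -0.7, -0.6]
opening: 12.3
finger_force: 80.1
clock: 5.62
tool_pos: [466.3, 17.2, 171.5]
tool_rot: [-2.899, -1.205, 0.004]
contact_force: [-0.1, -0.5, -0.2]
opening: 12.2
finger_force: 80.1
clock: 5.88
tool_pos: [441.2, -77.5, 171.2]
tool_rot: [-2.899, -1.205, 0.004]
contact_force: [0.5, -0.5, -0.7]
opening: 11.7
finger_force: 80.1
clock: 6.12
tool_pos: [416.3, -172.3, 171.2]
tool_rot: [-2.898, -1.204, 0.003]
contact_force: [0.4, -0.6, -0.5]
opening: 12.3
finger_force: 80.1
clock: 6.62
tool_pos: [405.3, -230.5, 171.7]
tool_rot: [-2.898, -1.205, 0.002]
contact_force: [0.9, -0.4, -0.3]
opening: 12.4
finger_force: 80.1
[ 405.2599927  -230.50853538  171.74384922] [-2.89813760e+00 -1.20458096e+00  1.77199923e-03] [-7.61199674e-01 -1.31497495e-01  2.06505265e+00  2.27959526e-04
  1.21131728e+00  2.16846537e-02] 12.392517689979282
121 89.74926508456423
((442.6238708496094, -194.52102661132812), (6.862336158752441, 11.75790786743164), 12.910204887390137) ((444.58880615234375, -194.03126525878906), 5.942954063415527) [130.08264463 254.6446281 ]
```

View pics/w3.png

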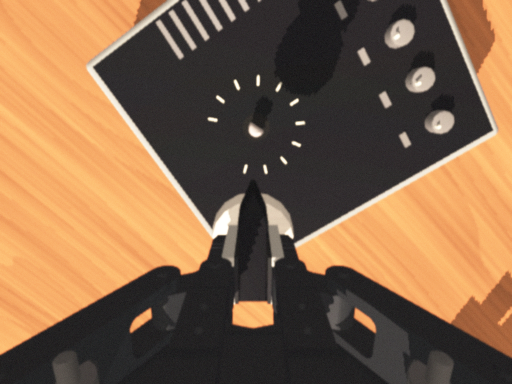

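The wrist view shows the knob held with its beak at (253,182), pointing straight up in the image. The half-round shaft is at (255,130) inside the mark ring, with its flat facing roughly up and right. It measures 6.9 × 11.8 mm at z 89.7, against 7 × 12 at 90. The axis is about (445,-194) and the flat's yaw about 13°. I'll turn to match, come lower and look once more.

```bash
python3 -m handwheel '[{"x":0,"y":0.08,"z":-0.1,"roll":-0.12,"gripper":0},{"x":-0.03,"y":0.16,"z":-0.2,"roll":-0.24,"gripper":0},{"x":-0.04,"y":0.26,"z":-0.3,"roll":-0.376,"gripper":0},{"x":-0.04,"y":0.26,"z":-0.35,"roll":-0.376,"gripper":0},{"x":-0.04,"y":0.26,"z":-0.35,"roll":-0.376,"gripper":0},{"x":-0.04,"y":0.26,"z":-0.35,"roll":-0.376,"gripper":0}]'
cat > look.py <<'E'
import sys
from h import *
o=arm.get_obs(); f=optics.grab_frame('wrist'); save(f,sys.argv[1])
p=o['tool_pos']; R=cv2.Rodrigues(np.array(o['tool_rot']))[0]; yaw=np.degrees(np.arctan2(R[1,0],R[0,0]))
print(p,yaw,o['contact_force'],o['opening'])
P=cloud(f,o); z=P[...,2]
near=np.hypot(P[...,0]-445,P[...,1]+194)<14
k=near&(z>86)&(z<95); q=P[k][:,:2].astype(np.float32); print('shaft',k.sum())
if k.sum()>20: print(np.median(z[k]),cv2.minAreaRect(q),cv2.minEnclosingCircle(q),np.argwhere(k).mean(0))
T=(P-p)@R   # tool coords; z along fingers
up=-T[...,2]
def rep(n,k):
    q=T[k][:,:2].astype(np.float32); print(n,k.sum())
    if k.sum()>20: print(np.median(up[k]),q.min(0),q.max(0),cv2.minAreaRect(q))
    return q
r=np.hypot(T[...,0],T[...,1])<45
b=rep('bar top',r&(up>17)&(up<24)&(abs(T[...,1])<9)&(T[...,0]>12))
s=r&(up>-9)&(up<0)&(T[...,0]>3); q=rep('skirt',s)
# skirt outline: farthest point per bearing
if len(q)>50: print('skirt circle',cv2.minEnclosingCircle(q))
E
python3 look.py w4
```

```text
clock: 7.42
tool_pos: [402.2, -205.8, 138.7]
tool_rot: [3.121, 0.353, 0.001]
contact_force: [-1.2, 0.9, -1.4]
opening: 12.2
finger_force: 80.1
[ 402.24402593 -205.84756635  138.71188202] 12.907881201177263 [-1.18233977  0.85766609 -1.38485178] 12.213873637918665
shaft 161
89.78980905157516 ((442.5050354003906, -194.24636840820312), (7.023309707641602, 11.289156913757324), 12.474668502807617) ((444.2105407714844, -193.9407958984375), 5.784536838531494) [149.27329193 249.88819876]
bar top 1047
20.938110406806434 [12.001594 -7.05455 ] [33.802914  8.313923] ((22.910511016845703, 0.6568975448608398), (21.77532196044922, 15.374444961547852), 0.15874846279621124)
skirt 1147
-3.6746924619699253 [  3.0252967 -22.455666 ] [33.50062  21.920776] ((18.27251434326172, -0.2523670196533203), (30.45760154724121, 44.376888275146484), 0.06129428371787071)
skirt circle ((10.450261116027832, -0.2058859020471573), 23.058500289916992)
```

View pics/w4.png

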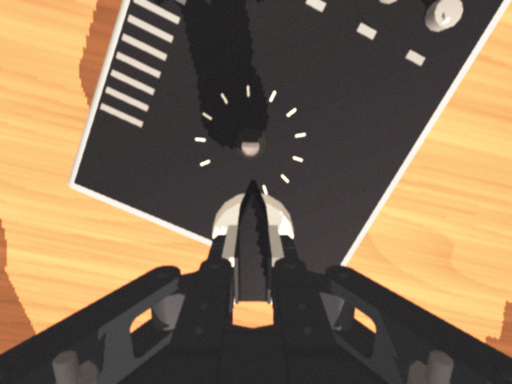

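The shaft at (250,148) and the beak tip at (253,182) are in line in the image. The flat's yaw is 12.5° against a knob yaw of 12.9°, and the knob axis sits at the TCP within about 0.5 mm. I'll go over the shaft at (444.9,-193.7) and start down.

```bash
python3 -m handwheel '[{"x":0.2,"y":0.06,"z":0,"roll":0,"gripper":0},{"x":0.427,"y":0.121,"z":-0.1,"roll":0,"gripper":0},{"x":0.427,"y":0.121,"z":-0.2,"roll":0,"gripper":0},{"x":0.427,"y":0.121,"z":-0.25,"roll":0,"gripper":0},{"x":0.427,"y":0.121,"z":-0.25,"roll":0,"gripper":0},{"x":0.427,"y":0.121,"z":-0.25,"roll":0,"gripper":0}]'
```

```text
clock: 8.22
tool_pos: [444.4, -193.8, 113.6]
tool_rot: [3.122, 0.35, 0.001]
contact_force: [-0.3, 0.4, -0.3]
opening: 12.2
finger_force: 80.1
```

```bash
python3 -m handwheel '[{"x":0.004,"y":0.001,"z":-0.03,"roll":0,"gripper":0},{"x":0.004,"y":0.001,"z":-0.06,"roll":0,"gripper":0},{"x":0.004,"y":0.001,"z":-0.06,"roll":0,"gripper":0}]'
python3 -m handwheel '[{"x":0,"y":0,"z":-0.015,"roll":0,"gripper":0},{"x":0,"y":0,"z":-0.03,"roll":0,"gripper":0},{"x":0,"y":0,"z":-0.03,"roll":0,"gripper":0}]'
```

```text
clock: 8.6
tool_pos: [444.8, -193.2, 107.0]
tool_rot: [-3.122, -0.351, 0.001]
contact_force: [0.6, 0.1, -0.1]
opening: 11.6
finger_force: 80.1
clock: 8.98
tool_pos: [445.0, -193.4, 104.2]
tool_rot: [3.122, 0.351, -0.0]
contact_force: [0.9, -0.2, -1.2]
opening: 12.1
finger_force: 80.1
```

No force with the underside about 3.5 mm below the shaft top, so the bore has found the shaft. I'll continue.

```bash
python3 -m handwheel '[{"x":0,"y":0,"z":-0.02,"roll":0,"gripper":0},{"x":0,"y":0,"z":-0.04,"roll":0,"gripper":0},{"x":0,"y":0,"z":-0.04,"roll":0,"gripper":0}]' 110
python3 -m handwheel '[{"x":0,"y":0,"z":-0.02,"roll":0,"gripper":0},{"x":0,"y":0,"z":-0.04,"roll":0,"gripper":0},{"x":0,"y":0,"z":-0.04,"roll":0,"gripper":0},{"x":0,"y":0,"z":-0.04,"roll":0,"gripper":0}]'
```

```text
clock: 9.35
tool_pos: [445.0, -193.4, 100.2]
tool_rot: [3.122, 0.351, -0.0]
contact_force: [0.6, -0.8, -1.5]
opening: 11.5
finger_force: 111.2
clock: 9.85
tool_pos: [445.0, -193.4, 96.2]
tool_rot: [3.122, 0.351, -0.0]
contact_force: [0.6, -1.7, -1.4]
opening: 11.5
finger_force: 111.2
```

```bash
python3 -m handwheel '[{"x":0,"y":0,"z":-0.01,"roll":0,"gripper":0},{"x":0,"y":0,"z":-0.02,"roll":0,"gripper":0},{"x":0,"y":0,"z":-0.02,"roll":0,"gripper":0},{"x":0,"y":0,"z":-0.02,"roll":0,"gripper":0}]'
python3 -m handwheel '[{"x":0,"y":0,"z":-0.01,"roll":0,"gripper":0},{"x":0,"y":0,"z":-0.02,"roll":0,"gripper":0},{"x":0,"y":0,"z":-0.02,"roll":0,"gripper":0},{"x":0,"y":0,"z":-0.02,"roll":0,"gripper":0}]'
```

```text
clock: 10.35
tool_pos: [445.2, -193.5, 94.6]
tool_rot: [3.122, 0.351, 0.0]
contact_force: [-1.8, 0.1, 3.5]
opening: 11.7
finger_force: 111.7
clock: 10.85
tool_pos: [445.2, -193.5, 92.6]
tool_rot: [3.122, 0.351, 0.0]
contact_force: [-2.0, 0.8, 6.2]
opening: 11.2
finger_force: 112.0
```

```bash
python3 -m handwheel '[{"x":0,"y":0,"z":-0.01,"roll":0,"gripper":0},{"x":0,"y":0,"z":-0.02,"roll":0,"gripper":0},{"x":0,"y":0,"z":-0.02,"roll":0,"gripper":0}]'
python3 -m handwheel '[{"x":0,"y":0,"z":-0.01,"roll":0,"gripper":0},{"x":0,"y":0,"z":-0.01,"roll":0,"gripper":0},{"x":0,"y":0,"z":-0.01,"roll":0,"gripper":0}]'
```

```text
clock: 11.22
tool_pos: [445.2, -193.5, 90.9]
tool_rot: [3.122, 0.351, 0.0]
contact_force: [-2.9, 0.4, 7.9]
opening: 11.2
finger_force: 112.3
clock: 11.6
tool_pos: [445.3, -193.5, 90.5]
tool_rot: [3.122, 0.351, -0.0]
contact_force: [-4.2, 2.3, 12.5]
opening: 11.1
finger_force: 113.2
```

Force is climbing steeply with little motion, so the shaft is at its stop. I'll add a small margin and check the knob in the fingers numerically.

```bash
python3 -m handwheel '[{"x":0,"y":0,"z":-0.01,"roll":0,"gripper":0},{"x":0,"y":0,"z":-0.01,"roll":0,"gripper":0},{"x":0,"y":0,"z":-0.01,"roll":0,"gripper":0}]'
python3 look.py w5
```

```text
clock: 11.98
tool_pos: [445.5, -193.6, 90.2]
tool_rot: [3.122, 0.351, -0.001]
contact_force: [-6.4, 3.2, 18.8]
opening: 11.6
finger_force: 114.1
[ 445.45015275 -193.64471411   90.2475089 ] 12.84243414003669 [-6.4075178   3.1738369  18.80526726] 11.562639878697313
shaft 19
bar top 1050
20.792854322589363 [12.003048 -8.842766] [33.568428  8.312707] ((22.79434585571289, -0.22263050079345703), (21.54507064819336, 17.156776428222656), 0.22896824777126312)
skirt 1142
-3.7628194685841656 [  3.0326195 -22.43649  ] [33.431816 21.927952] ((18.23419189453125, -0.2569694519042969), (44.36433792114258, 30.39555549621582), 89.98939514160156)
skirt circle ((10.295304298400879, -0.17613078653812408), 23.155925750732422)
```

View pics/w5.png

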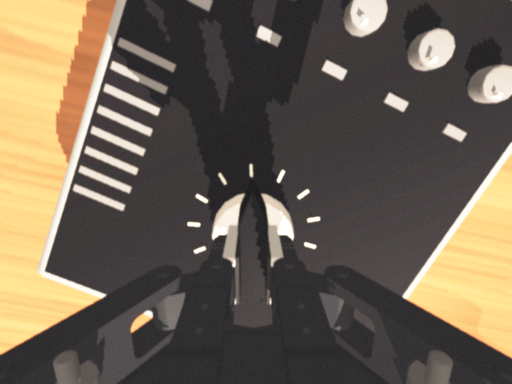

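The knob sits centred in the mark ring at (253,225), still gripped and not slipped. Its underside is at about 72.6 mm, and fully on and fully pressed would be 73. I'll hand in.

```bash
python3 -c "
from cell import arm
print(arm.finish_job())"
```

```text
the job is handed in; nothing more can be done
None
```

I handed the job in at about 12 s with the knob fully on the D-shaft, the shaft pressed to its stop (about 19 N) and the fingers still gripping it; the interface returned no verdict.

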